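# Unlock the blade drawer

## Task

Get the cutters out of lock-up for the shift: take the key with the wide rectangular head from the key block, push it fully home in the lock on top of the grey blade drawer - feel for the inner slot - and turn it clockwise until the drawer springs free. Leave the key fully in the lock and pull the drawer gently all the way open; leave the round-headed key in the block and do not knock the other things about.

Things in the scene. Friction and masses are not known exactly. Their poses are not given: they have to be found in the camera images.
- drawer_key: The key to use, loose, 45 g, upright in the block. Origin: centre of the underside of its steel flange (26 x 10 x 4 mm). Below: flat steel blade 12 mm wide (x), 4 mm thick (y), 30 mm long, rounded tip at z = -30 mm. Above: round neck 8 mm thick, then the head. z points up. Half a turn about z makes no difference.
- key_head (a point): Centre of the drawer key's head, 32 mm above the key's origin: a flat black rectangle 34 mm wide (x), 8 mm thick (y), 28 mm tall, its lower edge 18 mm above the origin. Pinch it across the 8 mm thickness (y). Axes as the key's.
- round_key: Another loose key with the same blade and flange but a round black head, 30 mm in diameter, 8 mm thick. It stands in the block's other slot and stays there. Same origin and axes as drawer_key.
- key_block: White plastic block fixed to the table, 40 x 120 x 36 mm (x, y, z), with two slots for the keys at y = -31 and +31 mm; their flanges rest on its top, their wide sides along the block's y with a few degrees of play. Which key is in which slot varies. Origin: centre of its underside.
- cabinet: Small grey steel bench cabinet, fixed to the table, 150 x 210 x 104 mm (x, y, z), one locked drawer in its front (-x). The drawer's face stands 12 mm before the body. Origin: centre of the body's underside. The lock is a steel ring (41 mm outside, 20 mm bore, 10 mm high) on its top at x = -35 mm, y = 0.
- keyway (a point): On the lock's vertical axis, level with the ring's rim, 114 mm above the table: the key's origin comes here when it is fully home. x lies along the visible slot, 13.5 x 5.5 mm with 1 mm chamfer, in a dark guard plate 4 mm thick, 5 mm below the rim. The guard turns freely with the key and drives nothing; it starts within 0.45 rad of the cabinet's x.
- core_face (a point): On the lock's axis, 19 mm below the rim: top of the hidden core, axes as the cabinet's. Its slot, 13.2 x 5.2 mm, 12 mm deep, starts 0.4 rad anticlockwise to 0.45 rad clockwise (from above) of the cabinet's x; not measured. If the blade misses it the flange stops 11 mm above the ring: push lightly (3 to 8 N) and turn slowly either way until it drops. It fits within about 0.1 rad.
- drawer (a joint): How far the drawer is out, m: 0 shut, 0.10 fully open. Once the key is home, turn it clockwise from above against 0.05 to 0.1 N m: the bolt lets go with the core 1.0 rad clockwise of the cabinet's x; a solid stop follows at 1.25 rad (the key plays 0.1 rad more). The core stays as left. A spring then pushes the drawer out 30 to 40 mm; beyond that 1 N of friction.
- pull (a point): Middle of the drawer's steel bar handle: 11 mm thick, 100 mm long along the cabinet's y, its middle 35 mm in front (-x) of the drawer's face (29 mm clear behind it for a finger), 78 mm above the table; it can be pinched from above. Axes as the cabinet's; moves with the drawer.
- tape_masking: Roll of masking tape, about 104 mm across and 25 mm high, lying on the table; a bystander. Origin: centre of its underside.
- spare_lid: Black jar lid, 86 mm across and 12 mm high, lying on the table; a bystander. Origin: centre of its underside.
- cell: Small upright battery, 15 mm across and 50 mm tall, on the table; a bystander. Origin: centre of its underside.
There are look-alikes about, which are no part of the job. What is shaped like the drawer_key but green is not meant.

How it is judged:
By the outcome, as a careful person would: the job done as asked, in the order asked, and still so for the second after the job is handed in, with the robot touching nothing.
It also fails if it takes over 72 s, if anything falls off the work surface, if the arm or the gripper's body presses on something with over 40 N, if the wrist force passes 120 N, or if a joint passes its speed limit or range.

## Robot

A 6-joint arm with a two-finger parallel gripper is mounted at the origin on a cart in front of the work surface, level with it; the furniture and walls round the work are solid. World frame = base frame: x ahead of the robot, y to its left, z up, the work surface at z = 0. Lengths are in mm, angles in degrees, forces in N, time in s.
With the tool pointing down it reaches from about 300 to 850 mm from the base axis. Payload 4.2 kg.
Tool frame: the origin (TCP) lies at the very end of the fingers, on their centre line; the grasp point (between the pads) lies 19 mm behind it (env.grasp_offset is the distance from the TCP to the grasp point, in mm); z points along the fingers, y is the line along which they close (so a half turn about z gives the same grasp; the last joint's range is limited). The gripper opens to 91 mm and grips with 3 to 60 N. Pads are 32 mm wide; open, the fingers measure 118 mm over their backs; the gripper's body (76 mm by 178 mm) begins 60 mm behind the grasp point.
Start: joints at [71.391, 18.312, 89.639, -0, 72.044, -1.146], TCP at [172.561, 548.512, 213.976] pointing down, gripper open.
Joint ranges: [-177.97, 177.97], [-48.28, 115.42], [12.27, 149.76], [-77.06, 257.06], [2.81, 150.46], [-146.56, 146.56]. Speed limits (degrees/s): [147.25, 147.25, 180, 180, 180, 180].

## Interface

Orientations are given as [roll, pitch, yaw] about the fixed x, y, z axes, in that order (R = Rz(yaw) Ry(pitch) Rx(roll)).
In Python, from workcell import env gives the robot as it stands. The module is installed in compiled form; this text tells all that it offers.
- The arm moves only by the tool send_rows, never from a script. Its argument "motion" is a list of rows, each an object of numbers: "tx", "ty", "tz": the shift along the tool's x, y, z in units of 500 mm (1.0 is 500 mm); "rx", "ry", "rz": the turn, a rotation vector about the tool's x, y, z in units of 30 degrees (1.0 is 30 degrees); "gripper": the closure, from -1 (fully open) to 1 (shut). In form: [{"tx": .., "ty": .., "tz": .., "rx": .., "ry": .., "rz": .., "gripper": ..}, ...]. A call has 1 to 12 rows; each row shifts and turns the commanded pose from where the row before left it, along the tool's axes as they then stand; what a row does not reach is not made up. A row lasts 1/8 s, in which the tool goes at most 62.5 mm and 10.7 degrees, less where a joint would pass 70% of its speed; a pose out of reach is approached as far as the arm can. A call with a number of a shift or a turn outside -1 to 1 is refused whole. A call with a gripper value outside its range is refused whole. The fingers move at their own pace and stop on an object; "grip_force" is the grip in N (left out, the last holds). Time passes only in rows, so rows that do not move let the fingers close. It gives the time, the measured TCP pose, the force, the opening and the grip force at its end, in the units of the state.
- env.state(): the state, without advancing time (a new reading comes with each control period).
- env.grab_frame(name): name is "scene" or "side" or "wrist"; returns a dict with "frame" (400x640x3 uint8, red, green, blue), "vertical_fov" (degrees; the focal length in pixels is half the picture's height over the tangent of half this angle, whatever the lens; pixels are square), "cx", "cy" (the principal point, pixels), "rvec" (rotation vector, rad) and "tvec" (3), from world to camera coordinates, as OpenCV has them; the wrist camera has in their place "T_tool_cam" (4x4, takes a point from camera to tool coordinates, whose origin is the TCP and whose axes are the flange's). Camera axes: x right, y down, z forward; pixel columns grow to the right and rows downward; lengths in mm; the calibration is good to about 2 mm. The wrist camera is an equidistant fisheye: a pixel r from the principal point sees the ray r / f radians off the axis. A picture is of the moment at which its call begins: read the wrist's pose just before it. There is no depth.
- env.job_done(): hands the job in; it is judged then, once.
The state is a dict: "time_s": time; "qpos": joint angles; "qvel": joint speeds; "effort": joint torques, N m; "ee_pos": TCP position; "ee_rot": TCP orientation; "force": force on the tool from outside, world axes, zero at the start; "torque": the same for the moment, N m; "gripper_width": finger opening in mm; "gripper_force": force on a finger pad.
Only numpy, scipy, OpenCV 4.12 (cv2) and the standard library are available. Lean on these libraries where they do the work, as an engineer would, in place of code of your own. Each camera call takes 0.05 s, during which the arm holds its last target. There are 200 camera calls.

## Working session

There is one attempt and no reset: what is moved stays moved. The work goes in short steps, Python scripts to look and compute and a tool call to move; the robot and the scene stay as the last step left them, time stands still between calls to the robot, and variables do not carry over. Pictures are saved under pics/ and viewed, at most 10 in all, crops included, and the job is handed in when it is done.

Besides the shell and the picture viewer there is one more tool, called as name([rows], argument=value, ...), one row to a line, values as JSON. send_rows: Moves the arm, as the interface text tells. Shifts and turns lie within -1 to 1; 1 stands for 500 mm of shift or 30 degrees of turn. Its arguments: {"type":"object","properties":{"motion":{"type":"array"},"grip_force":{"type":"number"}},"required":["motion"]}

```bash
mkdir -p pics; python3 - <<'E'
from workcell import env
import cv2,json,numpy as np,pickle
print(env.state())
d={}
for n in("scene","side","wrist"):
    f=env.grab_frame(n);d[n]=f;cv2.imwrite(f"pics/{n}0.png",f["frame"][:,:,::-1]);print(n,{k:v for k,v in f.items() if k!="frame"})
pickle.dump(d,open("f0.pkl","wb"))
E
```

```text
{'time_s': 0.0, 'qpos': array([ 7.13883696e+01,  1.83527691e+01,  8.97051193e+01, -1.23178336e-04,
        7.20431087e+01, -1.14528724e+00]), 'qvel': array([-0.03938617,  0.0307874 ,  0.1060473 ,  0.00154512, -0.00769227,
        0.00489895]), 'effort': array([ 1.54043883e-03, -4.12476075e+01, -2.31976193e+01,  7.29674287e-02,
        4.58948000e-02, -1.24849171e-04]), 'ee_pos': array([172.42125251, 548.02643768, 213.11768359]), 'ee_rot': array([-1.79899021e+02, -1.90161162e-03,  1.62533693e+02]), 'force': array([ 0.65094906,  0.96229308, -0.55629205]), 'torque': array([ 0.022696  , -0.03580503, -0.0080635 ]), 'gripper_force': 0.0, 'gripper_width': 91.3560900190605}
scene {'vertical_fov': 51.711210641434455, 'cx': 317.3065522935595, 'cy': 202.94379957535998, 'rvec': array([ 2.12144432, -0.6502118 ,  0.36142641]), 'tvec': array([-546.57859504,  247.77071686,  604.92558333])}
side {'vertical_fov': 50.82317557163916, 'cx': 313.11975187143025, 'cy': 204.33844866665447, 'rvec': array([ 0.08762777,  2.83710951, -1.31923472]), 'tvec': array([628.06198346,  59.8867007 , 972.61601307])}
wrist {'vertical_fov': 65.70646984690485, 'cx': 317.4813295280547, 'cy': 204.99836092942252, 'T_tool_cam': array([[ 6.82237986e-04, -9.61644047e-01, -2.74299584e-01,
         7.85996270e+01],
       [ 9.99999596e-01,  8.16708196e-04, -3.76029969e-04,
         2.86702822e-02],
       [ 5.85629700e-04, -2.74299217e-01,  9.61644215e-01,
        -1.70749100e+02],
       [ 0.00000000e+00,  0.00000000e+00,  0.00000000e+00,
         1.00000000e+00]])}
```

View pics/scene0.png

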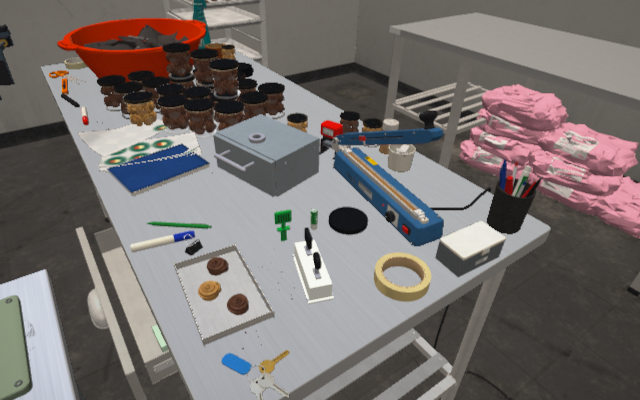

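View pics/side0.png

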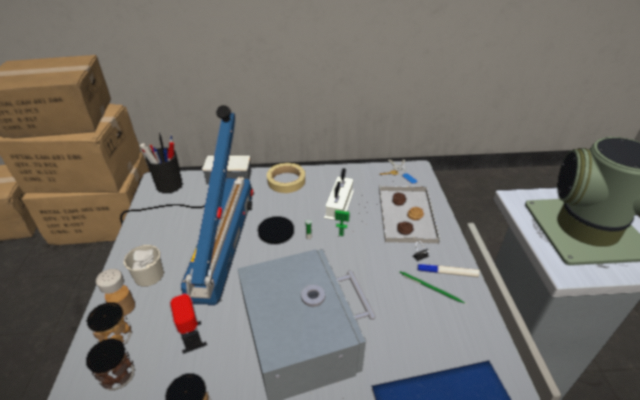

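The scene view shows the cabinet at (267,150) with its lock at (257,137) and handle at (235,160). The white block is at (313,275), with black key heads at (308,239) and (317,261). A green look-alike stands at (283,220), the cell at (314,216), the lid at (348,220) and the tape at (402,277). I'll enlarge the block to tell the keys apart.

```bash
cat > h.py <<'E'
import numpy as np,cv2,pickle
from scipy.spatial.transform import Rotation as Ro
def K(f):
    F=200/np.tan(np.radians(f["vertical_fov"])/2); return F
def ray(f,u,v,T=None):
    F=K(f); x=np.array([u-f["cx"],v-f["cy"]])
    if "rvec" in f:
        R=cv2.Rodrigues(f["rvec"])[0]; return -R.T@f["tvec"], R.T@np.array([x[0]/F,x[1]/F,1])
    r=np.hypot(*x);th=r/F; d=np.array([*(x/max(r,1e-9)*np.sin(th)),np.cos(th)])
    M=T@f["T_tool_cam"]; return M[:3,3],M[:3,:3]@d
def at(f,u,v,z,T=None):
    o,d=ray(f,u,v,T); return o+d*(z-o[2])/d[2]
def tool(s):
    T=np.eye(4);T[:3,:3]=Ro.from_euler("xyz",s["ee_rot"],degrees=True).as_matrix();T[:3,3]=s["ee_pos"];return T
def proj(f,p,T=None):
    F=K(f)
    if "rvec" in f:
        c=cv2.Rodrigues(f["rvec"])[0]@np.array(p)+f["tvec"]; return np.array([f["cx"]+F*c[0]/c[2],f["cy"]+F*c[1]/c[2]])
    M=np.linalg.inv(T@f["T_tool_cam"]);c=M[:3,:3]@p+M[:3,3];r=np.hypot(c[0],c[1]);return np.array([f["cx"],f["cy"]])+c[:2]/r*np.arctan2(r,c[2])*F
E
python3 - <<'E'
from h import *
d=pickle.load(open("f0.pkl","rb"))
a=d["scene"]["frame"][215:310,265:350];b=d["side"]["frame"][160:245,300:375]
a=cv2.resize(a,(480,536),interpolation=2);b=cv2.resize(b,(473,536),interpolation=2);b=b[:,:320];a=a
cv2.imwrite("pics/c0.png",np.hstack([a,b])[:,:,::-1])
S,D=d["scene"],d["side"]
for n,f,u,v,z in [("lock",S,257,137,114),("lock",D,313,294,114),("keyfar",S,308,239,68),("keynear",S,317,261,68),("kfar",D,347,176,68),("knear",D,338,190,68),("tape",S,402,277,12),("lid",S,348,220,12),("cell",S,314,210,50),("green",S,283,216,60),("pullL",S,220,154,78),("pullR",S,251,170,78),("pull",D,346,276,78),("pull",D,371,317,78)]: print(n,at(f,u,v,z).round(0))
E
```

```text
lock [640. 222. 114.]
lock [641. 229. 114.]
keyfar [ 566. -110.   68.]
keynear [ 547. -167.   68.]
kfar [ 536. -159.   68.]
knear [ 564. -105.   68.]
tape [ 688. -241.   12.]
lid [710. -52.  12.]
cell [639. -23.  50.]
green [568. -17.  60.]
pullL [555. 254.  78.]
pullR [584. 149.  78.]
pull [576. 164.  78.]
pull [545. 256.  78.]
```

View pics/c0.png

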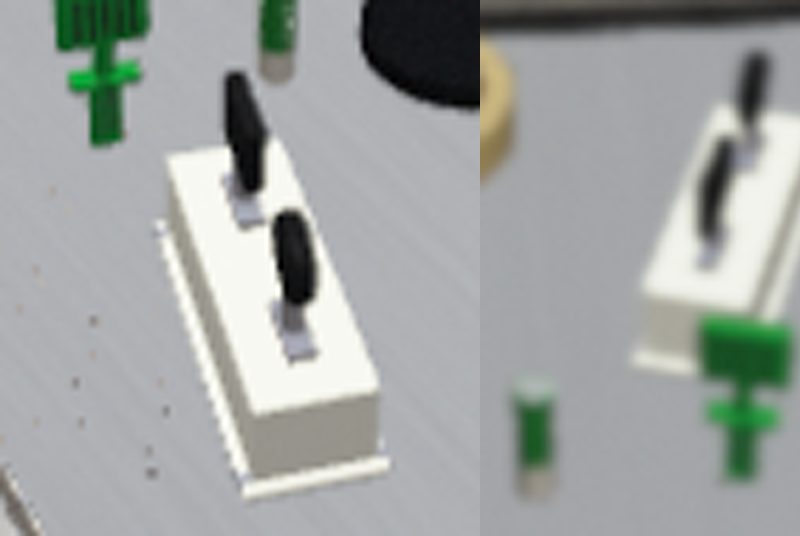

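View pics/wrist0.png

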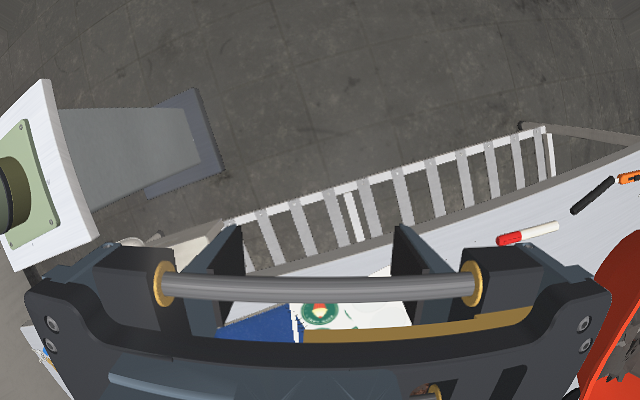

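The far head at (308,239) has square corners and a flat top, so it is the wide rectangular drawer key, at about (565,-108). The near one at (317,261) is round and stays. The green one at (283,216) is excluded by its colour. I'll go above the key for a close wrist view.

```bash
cat >> h.py <<'E'
def plan(p0,yaw0,p1,yaw1,n):
    "rows (tool pointing down); shift along axes at row start"
    p0,p1=np.array(p0,float),np.array(p1,float);y=yaw0;dy=(yaw1-yaw0)/n;d=(p1-p0)/n;out=[]
    for i in range(n):
        c,s=np.cos(np.radians(y)),np.sin(np.radians(y))
        out.append([round(v,3) for v in((c*d[0]+s*d[1])/500,(s*d[0]-c*d[1])/500,-d[2]/500,-dy/30)]);y+=dy
    for o in out: print(o)
E
python3 -c "
from h import *
plan([172.5,548.5,214],162.5,[540,-80,200],70,12)"
```

```text
[np.float64(-0.09), np.float64(-0.081), np.float64(0.002), 0.257]
[np.float64(-0.1), np.float64(-0.069), np.float64(0.002), 0.257]
[np.float64(-0.108), np.float64(-0.055), np.float64(0.002), 0.257]
[np.float64(-0.115), np.float64(-0.04), np.float64(0.002), 0.257]
[np.float64(-0.119), np.float64(-0.024), np.float64(0.002), 0.257]
[np.float64(-0.121), np.float64(-0.008), np.float64(0.002), 0.257]
[np.float64(-0.121), np.float64(0.009), np.float64(0.002), 0.257]
[np.float64(-0.119), np.float64(0.025), np.float64(0.002), 0.257]
[np.float64(-0.114), np.float64(0.04), np.float64(0.002), 0.257]
[np.float64(-0.108), np.float64(0.055), np.float64(0.002), 0.257]
[np.float64(-0.1), np.float64(0.069), np.float64(0.002), 0.257]
[np.float64(-0.089), np.float64(0.082), np.float64(0.002), 0.257]
```

send_rows([
  {"tx":-0.09,"ty":-0.081,"tz":0,"rz":0.257,"gripper":-1},
  {"tx":-0.1,"ty":-0.069,"rz":0.257},
  {"tx":-0.108,"ty":-0.055,"rz":0.257},
  {"tx":-0.115,"ty":-0.04,"rz":0.257},
  {"tx":-0.119,"ty":-0.024,"rz":0.257},
  {"tx":-0.121,"ty":-0.008,"rz":0.257},
  {"tx":-0.121,"ty":0.009,"rz":0.257},
  {"tx":-0.119,"ty":0.025,"rz":0.257},
  {"tx":-0.114,"ty":0.04,"rz":0.257},
  {"tx":-0.108,"ty":0.055,"rz":0.257},
  {"tx":-0.1,"ty":0.069,"rz":0.257},
  {"tx":-0.089,"ty":0.082,"rz":0.257},
])

```text
invalid input at $.motion[0]: expected keys tx, ty, tz, rx, ry, rz, gripper
```

send_rows([
  {"tx":-0.09,"ty":-0.081,"tz":0,"rx":0,"ry":0,"rz":0.257,"gripper":-1},
  {"tx":-0.1,"ty":-0.069,"tz":0,"rx":0,"ry":0,"rz":0.257,"gripper":-1},
  {"tx":-0.108,"ty":-0.055,"tz":0,"rx":0,"ry":0,"rz":0.257,"gripper":-1},
  {"tx":-0.115,"ty":-0.04,"tz":0,"rx":0,"ry":0,"rz":0.257,"gripper":-1},
  {"tx":-0.119,"ty":-0.024,"tz":0,"rx":0,"ry":0,"rz":0.257,"gripper":-1},
  {"tx":-0.121,"ty":-0.008,"tz":0,"rx":0,"ry":0,"rz":0.257,"gripper":-1},
  {"tx":-0.121,"ty":0.009,"tz":0,"rx":0,"ry":0,"rz":0.257,"gripper":-1},
  {"tx":-0.119,"ty":0.025,"tz":0,"rx":0,"ry":0,"rz":0.257,"gripper":-1},
  {"tx":-0.114,"ty":0.04,"tz":0,"rx":0,"ry":0,"rz":0.257,"gripper":-1},
  {"tx":-0.108,"ty":0.055,"tz":0,"rx":0,"ry":0,"rz":0.257,"gripper":-1},
  {"tx":-0.1,"ty":0.069,"tz":0,"rx":0,"ry":0,"rz":0.257,"gripper":-1},
  {"tx":-0.089,"ty":0.082,"tz":0,"rx":0,"ry":0,"rz":0.257,"gripper":-1},
])

```text
time_s: 1.65
ee_pos: [540.1, -81.9, 213.8]
ee_rot: [-180.0, -0.0, 69.7]
force: [0.1, 0.8, 0.2]
gripper_width: 90.8
gripper_force: 0.0
```

send_rows([
  {"tx":-0.015,"ty":0.027,"tz":0.054,"rx":0,"ry":0,"rz":0,"gripper":-1},
  {"tx":-0.015,"ty":0.027,"tz":0.054,"rx":0,"ry":0,"rz":0,"gripper":-1},
  {"tx":0,"ty":0,"tz":0,"rx":0,"ry":0,"rz":0,"gripper":-1},
])

```text
time_s: 2.02
ee_pos: [558.5, -103.7, 157.5]
ee_rot: [-179.7, 0.0, 69.9]
force: [-0.4, -0.1, 0.6]
gripper_width: 90.9
gripper_force: 0.0
```

```bash
cat > w.py <<'E'
import sys;from h import *;from workcell import env
s=env.state();f=env.grab_frame("wrist");n=sys.argv[1]
x0,y0,x1,y1=map(int,sys.argv[2:6]);k=float(sys.argv[6])
pickle.dump((s,f),open(n+".pkl","wb"))
cv2.imwrite(f"pics/{n}.png",cv2.resize(f["frame"][y0:y1,x0:x1,::-1],None,fx=k,fy=k,interpolation=2));print(s["ee_pos"],s["ee_rot"],s["force"])
E
python3 w.py w1 160 50 480 290 2.5
```

```text
[ 558.51285202 -103.71189175  157.52467912] [-1.79685850e+02  3.91506204e-02  6.99416052e+01] [-0.37908691 -0.06631495  0.60955646]
```

View pics/w1.png

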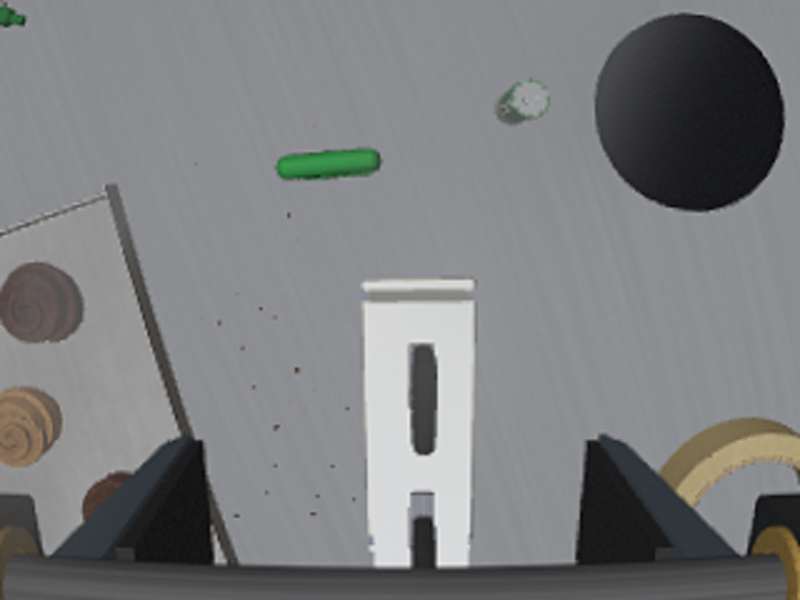

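The wrist view shows the far head (crop (424,400), pixel (330,210)) as a straight 44 px bar, which matches 34 mm at that height. The round key is behind it at the bottom edge. Next I'll locate the head.

```bash
python3 - <<'E'
from h import *
s,f=pickle.load(open("w1.pkl","rb"));T=tool(s)
g=lambda x,y:(160+x/2.5,50+y/2.5)
for n,x,y,z in [("top",424,400,82),("t1",423,345,82),("t2",424.5,455,82),("blkL",364,302,36),("blkR",474,302,36),("blkL2",369.5,535,36),("blkR2",469,535,36)]: print(n,at(f,*g(x,y),z,T).round(1))
c=at(f,*g(424,400),82,T); plan([*s["ee_pos"]],70,[c[0],c[1],51],70,4)
E
```

```text
top [ 567.7 -104.    82. ]
t1 [573.7 -86.2  82. ]
t2 [ 561.4 -122.6   82. ]
blkL [555.9 -73.1  36. ]
blkR [595.5 -87.3  36. ]
blkL2 [ 523.2 -166.2   36. ]
blkR2 [ 562.6 -180.6   36. ]
[np.float64(0.001), np.float64(0.004), np.float64(0.053), -0.0]
[np.float64(0.001), np.float64(0.004), np.float64(0.053), -0.0]
[np.float64(0.001), np.float64(0.004), np.float64(0.053), -0.0]
[np.float64(0.001), np.float64(0.004), np.float64(0.053), -0.0]
```

send_rows([
  {"tx":0.001,"ty":0.008,"tz":0.053,"rx":0,"ry":0,"rz":-0.035,"gripper":-1},
  {"tx":0.001,"ty":0.009,"tz":0.053,"rx":0,"ry":0,"rz":0,"gripper":-1},
  {"tx":0,"ty":0,"tz":0.053,"rx":0,"ry":0,"rz":0,"gripper":-1},
  {"tx":0,"ty":0,"tz":0.053,"rx":0,"ry":0,"rz":0,"gripper":-1},
  {"tx":0,"ty":0,"tz":0,"rx":0,"ry":0,"rz":0,"gripper":-1},
  {"tx":0,"ty":0,"tz":0,"rx":0,"ry":0,"rz":0,"gripper":1},
  {"tx":0,"ty":0,"tz":0,"rx":0,"ry":0,"rz":0,"gripper":1},
  {"tx":0,"ty":0,"tz":0,"rx":0,"ry":0,"rz":0,"gripper":1},
  {"tx":0,"ty":0,"tz":0,"rx":0,"ry":0,"rz":0,"gripper":1},
  {"tx":0,"ty":0,"tz":0,"rx":0,"ry":0,"rz":0,"gripper":1},
], grip_force=30)

```text
time_s: 3.32
ee_pos: [568.2, -105.2, 54.0]
ee_rot: [180.0, -0.0, 71.1]
force: [0.3, 1.0, -0.4]
gripper_width: 44.0
gripper_force: 0.0
```

send_rows([
  {"tx":0,"ty":0,"tz":0.009,"rx":0,"ry":0,"rz":0,"gripper":1},
  {"tx":0,"ty":0,"tz":0,"rx":0,"ry":0,"rz":0,"gripper":1},
  {"tx":0,"ty":0,"tz":0,"rx":0,"ry":0,"rz":0,"gripper":1},
  {"tx":0,"ty":0,"tz":0,"rx":0,"ry":0,"rz":0,"gripper":1},
  {"tx":0,"ty":0,"tz":0,"rx":0,"ry":0,"rz":0,"gripper":1},
  {"tx":0,"ty":0,"tz":0,"rx":0,"ry":0,"rz":0,"gripper":1},
])

```text
time_s: 4.08
ee_pos: [568.1, -105.2, 49.4]
ee_rot: [-180.0, -0.0, 71.1]
force: [-0.0, -0.0, -0.5]
gripper_width: 7.8
gripper_force: 30.0
```

```bash
python3 -c "
from h import *
plan([568,-105,200],71.1,[679,236,187],195,12)"
```

```text
[np.float64(0.06), np.float64(-0.001), np.float64(0.002), -0.344]
[np.float64(0.059), np.float64(0.01), np.float64(0.002), -0.344]
[np.float64(0.056), np.float64(0.02), np.float64(0.002), -0.344]
[np.float64(0.052), np.float64(0.03), np.float64(0.002), -0.344]
[np.float64(0.045), np.float64(0.039), np.float64(0.002), -0.344]
[np.float64(0.038), np.float64(0.046), np.float64(0.002), -0.344]
[np.float64(0.029), np.float64(0.052), np.float64(0.002), -0.344]
[np.float64(0.019), np.float64(0.057), np.float64(0.002), -0.344]
[np.float64(0.009), np.float64(0.059), np.float64(0.002), -0.344]
[np.float64(-0.002), np.float64(0.06), np.float64(0.002), -0.344]
[np.float64(-0.013), np.float64(0.058), np.float64(0.002), -0.344]
[np.float64(-0.023), np.float64(0.055), np.float64(0.002), -0.344]
```

send_rows([
  {"tx":0,"ty":0,"tz":-0.02,"rx":0,"ry":0,"rz":0,"gripper":1},
  {"tx":0,"ty":0,"tz":-0.04,"rx":0,"ry":0,"rz":0,"gripper":1},
  {"tx":0,"ty":0,"tz":-0.08,"rx":0,"ry":0,"rz":0,"gripper":1},
  {"tx":0,"ty":0,"tz":-0.08,"rx":0,"ry":0,"rz":0,"gripper":1},
  {"tx":0,"ty":0,"tz":-0.08,"rx":0,"ry":0,"rz":0,"gripper":1},
])

```text
time_s: 4.7
ee_pos: [568.0, -105.2, 201.5]
ee_rot: [179.9, -0.0, 71.1]
force: [-0.5, -0.2, -0.2]
gripper_width: 8.0
gripper_force: 30.0
```

send_rows([
  {"tx":0.06,"ty":0,"tz":0.002,"rx":0,"ry":0,"rz":-0.344,"gripper":1},
  {"tx":0.059,"ty":0.01,"tz":0.002,"rx":0,"ry":0,"rz":-0.344,"gripper":1},
  {"tx":0.056,"ty":0.02,"tz":0.002,"rx":0,"ry":0,"rz":-0.344,"gripper":1},
  {"tx":0.052,"ty":0.03,"tz":0.002,"rx":0,"ry":0,"rz":-0.344,"gripper":1},
  {"tx":0.045,"ty":0.039,"tz":0.002,"rx":0,"ry":0,"rz":-0.344,"gripper":1},
  {"tx":0.038,"ty":0.046,"tz":0.002,"rx":0,"ry":0,"rz":-0.344,"gripper":1},
  {"tx":0.029,"ty":0.052,"tz":0.002,"rx":0,"ry":0,"rz":-0.344,"gripper":1},
  {"tx":0.019,"ty":0.057,"tz":0.002,"rx":0,"ry":0,"rz":-0.344,"gripper":1},
  {"tx":0.009,"ty":0.059,"tz":0.002,"rx":0,"ry":0,"rz":-0.344,"gripper":1},
  {"tx":-0.002,"ty":0.06,"tz":0.002,"rx":0,"ry":0,"rz":-0.344,"gripper":1},
  {"tx":-0.013,"ty":0.058,"tz":0.002,"rx":0,"ry":0,"rz":-0.344,"gripper":1},
  {"tx":-0.023,"ty":0.055,"tz":0.002,"rx":0,"ry":0,"rz":-0.344,"gripper":1},
])

```text
time_s: 6.2
ee_pos: [679.9, 236.4, 188.2]
ee_rot: [180.0, 0.0, -164.7]
force: [0.3, 0.4, -1.6]
gripper_width: 7.7
gripper_force: 30.0
```

send_rows([
  {"tx":0,"ty":0,"tz":0,"rx":0,"ry":0,"rz":0,"gripper":1},
  {"tx":0,"ty":0,"tz":0,"rx":0,"ry":0,"rz":0,"gripper":1},
])

```text
time_s: 6.45
ee_pos: [679.5, 234.9, 187.8]
ee_rot: [-180.0, -0.0, -165.2]
force: [-0.6, -0.3, -0.7]
gripper_width: 7.9
gripper_force: 30.0
```

```bash
python3 w.py w2 240 100 400 260 3.75; python3 -c "
import cv2;from h import *
s,f=pickle.load(open('w2.pkl','rb'));print(proj(f,np.array([640,226,114.]),tool(s)))"
```

```text
[679.45520392 234.88064236 187.76541281] [-1.79972542e+02 -1.62012256e-02 -1.65171702e+02] [-0.58586587 -0.28383265 -0.65341299]
[318.87397458 166.84131105]
```

View pics/w2.png

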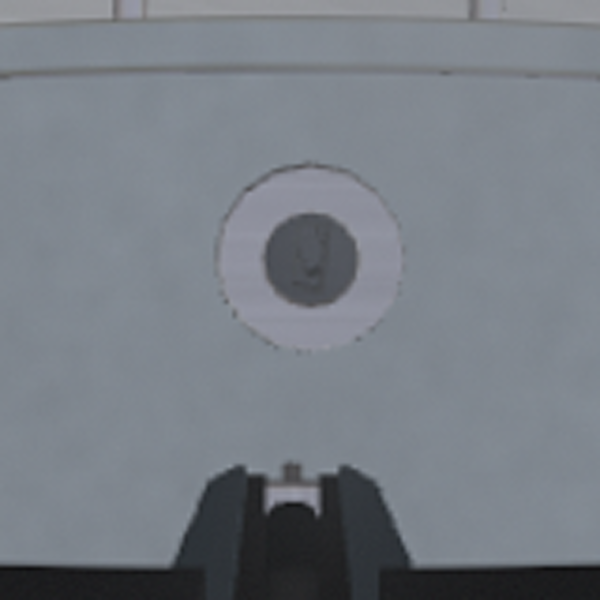

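The ring is centred at crop (310,258), the cabinet edge is square to the tool, and the key blade shows at (292,468). The slot is faint, so I'll stretch the contrast in the bore.

```bash
python3 - <<'E'
from h import *
s,f=pickle.load(open("w2.pkl","rb"));T=tool(s)
from workcell import env
fr=np.mean([env.grab_frame("wrist")["frame"].astype(float) for _ in range(4)],0)
c=fr[152:186,305:340].mean(2);print(c[5:28,5:28].min(),c[5:28,5:28].max())
a=np.clip((c-60)/(130-60)*255,0,255).astype(np.uint8);g=cv2.resize(a,None,fx=15,fy=15,interpolation=2)
cv2.imwrite("pics/w2c.png",g)
u,v=240+310/3.75,100+258/3.75;print(u,v,at(f,u,v,114,T))
for x,y in((216,258),(404,258),(310,163),(310,353)): print(at(f,240+x/3.75,100+y/3.75,114,T).round(1))
# front top edge, z=104
for x,y in((60,72),(300,68),(540,72)): print(at(f,240+x/3.75,100+y/3.75,104,T).round(1))
E
```

```text
63.666666666666664 153.0
322.6666666666667 168.8 [640.75284911 229.33326144 114.        ]
[645.9 210.  114. ]
[635.5 248.7 114. ]
[621.1 224.1 114. ]
[660.9 234.8 114. ]
[615.7 166.1 104. ]
[602.3 216.9 104. ]
[588.5 267.9 104. ]
```

View pics/w2c.png

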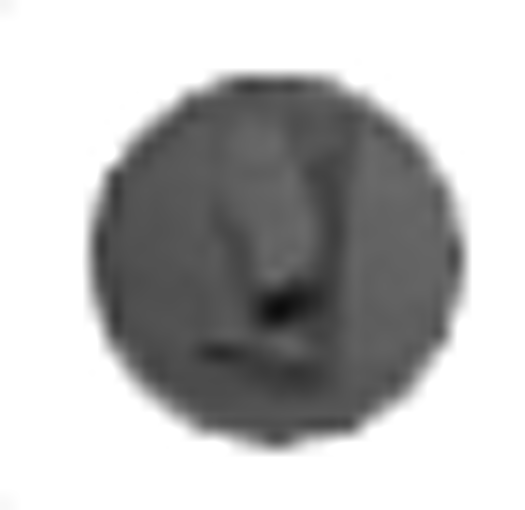

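send_rows([
  {"tx":0,"ty":0,"tz":0.02,"rx":0,"ry":0,"rz":0,"gripper":1},
  {"tx":0,"ty":0,"tz":0.02,"rx":0,"ry":0,"rz":0,"gripper":1},
  {"tx":0,"ty":0,"tz":0,"rx":0,"ry":0,"rz":0,"gripper":1},
])

```text
time_s: 7.08
ee_pos: [678.9, 235.1, 165.6]
ee_rot: [-180.0, -0.2, -165.1]
force: [0.3, 0.2, -0.1]
gripper_width: 8.1
gripper_force: 30.0
```

```bash
python3 - <<'E'
from h import *
from workcell import env
s=env.state();T=tool(s);fs=[env.grab_frame("wrist") for _ in range(3)];f=fs[0]
pickle.dump((s,f),open("w3.pkl","wb"))
c=np.mean([x["frame"].astype(float) for x in fs],0).mean(2)
# rectify guard plane z=109: x right = cabinet -y ... grid in tool frame axes, 0.05mm/px
cen=np.array([641,229.4])
pts=np.linspace(-11,11,440);R=T[:2,:2]
def rect(z):
    mx=np.zeros((440,440),np.float32);my=mx.copy()
    for i,a in enumerate(-pts):       # image up = +tool x
        for j,b in enumerate(pts):    # right = +tool y
            p=cen+R@np.array([a,b]);q=proj(f,np.array([*p,z]),T);mx[i,j],my[i,j]=q
    return cv2.remap(c.astype(np.float32),mx,my,cv2.INTER_CUBIC)
g=rect(109.);o=np.clip((g-60)*3,0,255).astype(np.uint8)
cv2.imwrite("pics/w3.png",o)
print(s["ee_pos"],s["ee_rot"],s["force"])
q=proj(f,np.array([*cen,109.]),T);u,v=q.round().astype(int);print(q);print(c[v-13:v+14,u-13:u+14].astype(int))
E
```

```text
[678.85515043 235.07097372 165.58856571] [-179.99229929   -0.1882046  -165.1001771 ] [ 0.27506284  0.17206588 -0.12430322]
[322.61732912 173.72975506]
[[143 142 143 143 142 137 125 108 105 100  96  91  89  92  97  98 102 109
  118 131 139 142 142 141 142 141 141]
 [143 144 144 143 135 120 103  89  84  79  78  79  80  80  80  80  82  88
   97 108 127 138 142 142 142 142 142]
 [144 144 141 124 106  91  80  80  80  80  81  80  80  80  79  79  80  81
   82  87 100 117 134 144 143 143 142]
 [144 141 122 101  88  81  80  80  81  81  82  83  82  82  77  80  79  77
   79  84  86  94 114 133 144 144 143]
 [143 132  98  86  80  80  81  81  81  82  83  84  84  84  75  81  80  77
   79  84  83  85  96 116 140 145 145]
 [138 114  82  79  80  81  81  82  81  82  83  84  84  84  78  81  78  76
   81  84  84  84  86  98 126 146 146]
 [125  92  78  80  81  81  81  81  80  82  82  83  83  84  81  80  77  76
   82  85  85  84  84  87 103 140 145]
 [103  78  80  80  80  81  81  81  81  82  83  83  84  84  84  77  74  76
   82  85  85  85  85  84  86 121 140]
 [ 87  77  79  80  80  80  81  81  80  81  83
[... 1402 characters left out ...]
  82  90 112 133 139]
 [136 121  89  81  78  77  78  77  74  74  74  73  74  72  72  73  76  80
   81  81  81  81  88 104 127 138 139]
 [141 134 108  93  84  81  79  78  78  77  77  76  76  74  75  75  77  81
   80  80  81  85  99 119 137 139 140]
 [142 141 128 112  99  88  82  79  79  79  79  78  78  78  78  78  78  80
   81  85  91 100 114 132 141 140 141]
 [142 142 140 132 118 105  91  85  82  81  80  80  79  80  80  81  80  82
   84  95 113 124 133 140 142 141 142]
 [144 144 144 143 138 128 114  97  93  88  83  81  80  81  81  82  86  89
   96 113 131 141 143 143 143 143 143]
 [146 145 145 146 145 141 134 124 122 114 109 104  98 100 107 111 112 116
  127 136 142 145 145 144 145 145 144]]
```

View pics/w3.png

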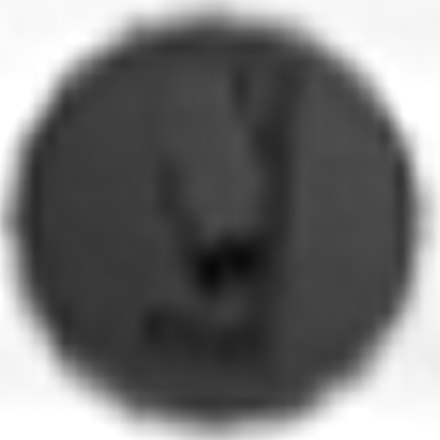

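The rectified bore shows the guard slot's chamfer leaning about 6° to the upper right, so it sits about 6° clockwise of the cabinet's x. The core beneath seems to lean the other way, about 20° anticlockwise. Now I'll check where the key sits in the hand.

```bash
python3 - <<'E'
from h import *
s,f=pickle.load(open("w2.pkl","rb"))
I=np.eye(4)
for n,x,y,z in [("flange front L",266,485,13.4),("R",320,485,13.4),("blade",292,463,42),("blade",292,463,38)]:
    print(n,at(f,240+x/3.75,100+y/3.75,z,I).round(1))
c=f["frame"].mean(2).astype(int);print(c[218:242,306:330])
E
```

```text
flange front L [ 9.9 -3.7 13.4]
R [ 9.9  5.4 13.4]
blade [ 3.9  0.7 42. ]
blade [ 5.3  0.7 38. ]
[[135 134 134 132 133 133 133 134 133 132 133 133 134 133 133 133 133 134
  134 134 134 133 134 134]
 [134 134 134 134 132 132 132 133 133 133 134 134 133 133 132 133 133 134
  133 135 135 134 134 133]
 [135 134 134 133 133 133 133 134 134 133 134 135 134 134 133 134 134 135
  135 134 134 134 133 134]
 [135 134 134 133 133 133 133 133 134 134 135 135 135 134 134 133 133 135
  135 135 135 134 135 133]
 [136 133 134 134 133 133 133 134 135 132 128 124 129 129 132 133 134 134
  135 134 135 134 134 135]
 [136 135 136 135 134 134 134 135 134 123 107  97 113 112 124 133 133 134
  134 135 134 134 135 135]
 [138 136 136 135 134 134 134 136 126 100  73  75  77  76 109 131 134 135
  135 135 136 136 135 137]
 [142 139 138 138 137 136 134 136 126 102  74  78  80  77 109 131 134 133
  136 138 139 140 140 141]
 [ 92  91  91  90 101 123 138 137 128 103  74  78  80  79 110 132 136 137
  122 101  92  92  93  94]
 [ 46  47  46  44  69 100 122 121 115  97  73  75  77  74  97 116 119 121
  106  71  48  50  4
[... 721 characters left out ...]
38  37  35  79 114  83  44  33  33  35  35  37  35  34  34  47  84
  121  80  38  40  42  40]
 [ 36  38  36  37  63  86  38  35  35  36  36  38  37  37  38  36  36  44
  121  81  37  38  40  39]
 [ 36  34  38  37  45  51  32  34  36  36  35  36  37  38  36  38  36  37
   80  57  37  39  38  39]
 [ 37  37  38  37  37  36  34  36  34  35  35  36  36  37  36  38  37  36
   49  41  39  39  38  38]
 [ 36  38  37  38  37  34  35  36  35  35  36  35  37  35  35  37  37  37
   37  36  39  39  39  39]
 [ 37  37  37  37  36  34  35  35  35  34  36  35  36  36  38  36  38  37
   38  38  39  40  38  40]
 [ 37  36  36  36  38  33  34  35  34  36  35  36  35  34  37  37  36  36
   36  37  36  38  37  37]]
```

send_rows([
  {"tx":0.039,"ty":0.004,"tz":0,"rx":0,"ry":0,"rz":0,"gripper":1},
  {"tx":0.039,"ty":0.004,"tz":0,"rx":0,"ry":0,"rz":0.2,"gripper":1},
  {"tx":0,"ty":0,"tz":0,"rx":0,"ry":0,"rz":0,"gripper":1},
  {"tx":0,"ty":0,"tz":0.008,"rx":0,"ry":0,"rz":0,"gripper":1},
  {"tx":0,"ty":0,"tz":0,"rx":0,"ry":0,"rz":0,"gripper":1},
  {"tx":0,"ty":0,"tz":0,"rx":0,"ry":0,"rz":0,"gripper":1},
])

```text
time_s: 7.98
ee_pos: [641.4, 229.3, 163.1]
ee_rot: [180.0, -0.0, -171.1]
force: [-0.1, -0.5, -0.7]
gripper_width: 8.2
gripper_force: 30.0
```

send_rows([
  {"tx":0.003,"ty":0,"tz":0.006,"rx":0,"ry":0,"rz":0,"gripper":1},
  {"tx":0,"ty":0,"tz":0.006,"rx":0,"ry":0,"rz":0,"gripper":1},
  {"tx":0,"ty":0,"tz":0.004,"rx":0,"ry":0,"rz":0,"gripper":1},
  {"tx":0,"ty":0,"tz":0.004,"rx":0,"ry":0,"rz":0,"gripper":1},
  {"tx":0,"ty":0,"tz":0.003,"rx":0,"ry":0,"rz":0,"gripper":1},
  {"tx":0,"ty":0,"tz":0,"rx":0,"ry":0,"rz":0,"gripper":1},
])

```text
time_s: 8.72
ee_pos: [639.5, 229.0, 151.8]
ee_rot: [180.0, -0.0, -171.1]
force: [-0.8, 0.1, -0.9]
gripper_width: 7.9
gripper_force: 30.0
```

send_rows([
  {"tx":0,"ty":0,"tz":0.003,"rx":0,"ry":0,"rz":0,"gripper":1},
  {"tx":0,"ty":0,"tz":0.003,"rx":0,"ry":0,"rz":0,"gripper":1},
  {"tx":0,"ty":0,"tz":0,"rx":0,"ry":0,"rz":0,"gripper":1},
])

```text
time_s: 9.1
ee_pos: [639.4, 229.0, 148.8]
ee_rot: [180.0, -0.0, -171.1]
force: [0.1, 0.0, -0.3]
gripper_width: 7.7
gripper_force: 30.0
```

In the guard slot with no contact force. Going down to the core.

send_rows([
  {"tx":0,"ty":0,"tz":0.004,"rx":0,"ry":0,"rz":0,"gripper":1},
  {"tx":0,"ty":0,"tz":0.004,"rx":0,"ry":0,"rz":0,"gripper":1},
  {"tx":0,"ty":0,"tz":0.004,"rx":0,"ry":0,"rz":0,"gripper":1},
  {"tx":0,"ty":0,"tz":0.004,"rx":0,"ry":0,"rz":0,"gripper":1},
  {"tx":0,"ty":0,"tz":0.003,"rx":0,"ry":0,"rz":0,"gripper":1},
  {"tx":0,"ty":0,"tz":0,"rx":0,"ry":0,"rz":0,"gripper":1},
])

```text
time_s: 9.85
ee_pos: [639.4, 229.0, 139.3]
ee_rot: [180.0, -0.0, -171.1]
force: [0.5, -0.1, -0.9]
gripper_width: 7.9
gripper_force: 30.0
```

send_rows([
  {"tx":0,"ty":0,"tz":0.002,"rx":0,"ry":0,"rz":0,"gripper":1},
  {"tx":0,"ty":0,"tz":0.001,"rx":0,"ry":0,"rz":0,"gripper":1},
  {"tx":0,"ty":0,"tz":0,"rx":0,"ry":0,"rz":0,"gripper":1},
])

```text
time_s: 10.22
ee_pos: [639.6, 229.0, 138.0]
ee_rot: [180.0, 0.0, -171.1]
force: [-0.4, -0.4, 0.4]
gripper_width: 7.7
gripper_force: 30.0
```

send_rows([
  {"tx":0,"ty":0,"tz":0.001,"rx":0,"ry":0,"rz":0,"gripper":1},
  {"tx":0,"ty":0,"tz":0.001,"rx":0,"ry":0,"rz":0,"gripper":1},
  {"tx":0,"ty":0,"tz":0,"rx":0,"ry":0,"rz":0,"gripper":1},
])

```text
time_s: 10.6
ee_pos: [639.8, 228.9, 137.3]
ee_rot: [-180.0, 0.0, -171.1]
force: [0.5, -0.9, 2.5]
gripper_width: 7.8
gripper_force: 30.0
```

send_rows([
  {"tx":0,"ty":0,"tz":0.001,"rx":0,"ry":0,"rz":-0.1,"gripper":1},
  {"tx":0,"ty":0,"tz":0,"rx":0,"ry":0,"rz":-0.1,"gripper":1},
  {"tx":0,"ty":0,"tz":0,"rx":0,"ry":0,"rz":-0.1,"gripper":1},
  {"tx":0,"ty":0,"tz":0,"rx":0,"ry":0,"rz":-0.1,"gripper":1},
  {"tx":0,"ty":0,"tz":0,"rx":0,"ry":0,"rz":-0.1,"gripper":1},
])

```text
time_s: 11.22
ee_pos: [640.0, 228.4, 136.4]
ee_rot: [-179.9, 0.0, -156.0]
force: [1.0, -1.2, -0.1]
gripper_width: 7.8
gripper_force: 30.0
```

```bash
python3 -c "
from workcell import env
s=env.state();print(s['force'],s['torque'],s['ee_pos'],s['ee_rot'])"
```

```text
[ 1.01876973 -1.2297708  -0.10452951] [-0.33339518 -0.16137809  0.00279394] [639.95385082 228.36258527 136.43376369] [-1.79924859e+02  2.21633225e-02 -1.55990508e+02]
```

send_rows([
  {"tx":0,"ty":0,"tz":0.001,"rx":0,"ry":0,"rz":0,"gripper":1},
  {"tx":0,"ty":0,"tz":0.001,"rx":0,"ry":0,"rz":0,"gripper":1},
  {"tx":0,"ty":0,"tz":0,"rx":0,"ry":0,"rz":0,"gripper":1},
])

```text
time_s: 11.6
ee_pos: [639.9, 228.5, 135.5]
ee_rot: [-179.9, 0.0, -156.1]
force: [2.6, -3.8, 1.1]
gripper_width: 7.6
gripper_force: 30.0
```

send_rows([
  {"tx":0,"ty":0,"tz":0,"rx":0,"ry":0,"rz":-0.1,"gripper":1},
  {"tx":0,"ty":0,"tz":0,"rx":0,"ry":0,"rz":-0.1,"gripper":1},
  {"tx":0,"ty":0,"tz":0.001,"rx":0,"ry":0,"rz":0,"gripper":1},
  {"tx":0,"ty":0,"tz":0,"rx":0,"ry":0,"rz":0,"gripper":1},
])

```text
time_s: 12.1
ee_pos: [639.9, 228.6, 135.0]
ee_rot: [-179.9, 0.0, -150.1]
force: [3.5, -3.8, 0.6]
gripper_width: 7.8
gripper_force: 30.0
```

```bash
python3 -c "
from workcell import env
s=env.state();print(s['force'],s['torque'],s['ee_pos'],s['ee_rot'])"
```

```text
[ 3.50694816 -3.77546731  0.56868594] [-0.84849731 -0.53835607 -0.08111041] [639.8776232  228.57879894 134.98553271] [-1.79945589e+02  1.93498105e-02 -1.50140111e+02]
```

send_rows([
  {"tx":0,"ty":-0.001,"tz":0,"rx":0,"ry":0,"rz":0.1,"gripper":1},
  {"tx":0,"ty":0,"tz":0.002,"rx":0,"ry":0,"rz":0.067,"gripper":1},
  {"tx":0,"ty":0,"tz":0.002,"rx":0,"ry":0,"rz":0,"gripper":1},
  {"tx":0,"ty":0,"tz":0.002,"rx":0,"ry":0,"rz":0,"gripper":1},
  {"tx":0,"ty":0,"tz":0,"rx":0,"ry":0,"rz":0,"gripper":1},
])

```text
time_s: 12.72
ee_pos: [640.0, 228.4, 131.9]
ee_rot: [-180.0, 0.0, -155.1]
force: [3.3, -3.6, 0.3]
gripper_width: 7.8
gripper_force: 30.0
```

```bash
python3 -c "
from workcell import env
s=env.state();print(s['force'],s['torque'],s['ee_pos'],s['ee_rot'])"
```

```text
[ 3.31025889 -3.58960261  0.31125634] [-0.81770092 -0.68263065  0.03606768] [640.02308356 228.43775931 131.86124453] [-1.79980262e+02  2.39099276e-02 -1.55093877e+02]
```

send_rows([
  {"tx":-0.001,"ty":-0.002,"tz":0.002,"rx":0,"ry":0,"rz":0,"gripper":1},
  {"tx":0,"ty":0,"tz":0.003,"rx":0,"ry":0,"rz":0,"gripper":1},
  {"tx":0,"ty":0,"tz":0.003,"rx":0,"ry":0,"rz":0,"gripper":1},
  {"tx":0,"ty":0,"tz":0.001,"rx":0,"ry":0,"rz":0,"gripper":1},
  {"tx":0,"ty":0,"tz":0,"rx":0,"ry":0,"rz":0,"gripper":1},
])

```text
time_s: 13.35
ee_pos: [640.4, 228.2, 127.4]
ee_rot: [180.0, -0.0, -155.1]
force: [0.4, -1.2, 0.7]
gripper_width: 7.7
gripper_force: 30.0
```

send_rows([
  {"tx":0,"ty":0,"tz":0.002,"rx":0,"ry":0,"rz":0,"gripper":1},
  {"tx":0,"ty":0,"tz":0.001,"rx":0,"ry":0,"rz":0,"gripper":1},
  {"tx":0,"ty":0,"tz":0,"rx":0,"ry":0,"rz":0,"gripper":1},
])

```text
time_s: 13.72
ee_pos: [640.4, 228.2, 127.3]
ee_rot: [180.0, 0.0, -155.1]
force: [-0.1, -1.6, 6.9]
gripper_width: 7.5
gripper_force: 30.0
```

send_rows([
  {"tx":0,"ty":0,"tz":-0.001,"rx":0,"ry":0,"rz":0.2,"gripper":1},
  {"tx":0,"ty":0,"tz":0,"rx":0,"ry":0,"rz":0.2,"gripper":1},
  {"tx":0,"ty":0,"tz":0,"rx":0,"ry":0,"rz":0.2,"gripper":1},
  {"tx":0,"ty":0,"tz":0,"rx":0,"ry":0,"rz":0.2,"gripper":1},
  {"tx":0,"ty":0,"tz":0,"rx":0,"ry":0,"rz":0.2,"gripper":1},
  {"tx":0,"ty":0,"tz":0,"rx":0,"ry":0,"rz":0.2,"gripper":1},
  {"tx":0,"ty":0,"tz":0,"rx":0,"ry":0,"rz":0.2,"gripper":1},
  {"tx":0,"ty":0,"tz":0,"rx":0,"ry":0,"rz":0.2,"gripper":1},
  {"tx":0,"ty":0,"tz":0,"rx":0,"ry":0,"rz":0.2,"gripper":1},
  {"tx":0,"ty":0,"tz":0,"rx":0,"ry":0,"rz":0.2,"gripper":1},
  {"tx":0,"ty":0,"tz":0,"rx":0,"ry":0,"rz":0.2,"gripper":1},
], grip_force=45)

```text
time_s: 15.1
ee_pos: [640.8, 230.0, 127.4]
ee_rot: [179.8, -0.1, 138.7]
force: [-0.8, 2.3, 3.7]
gripper_width: 7.5
gripper_force: 45.0
```

```bash
python3 -c "
from workcell import env
s=env.state();print(s['force'],s['torque'],s['ee_pos'],s['ee_rot'],s['qpos'])"
```

```text
[-0.81755759  2.3291064   3.71692169] [ 0.51110987 -0.03487125  0.17735361] [640.78541468 229.99752107 127.36051404] [ 1.79775188e+02 -1.01391324e-01  1.38703884e+02] [ 18.67799573  31.02312963  81.71635115   0.21738645  67.11675928
 -30.10996979]
```

send_rows([
  {"tx":0,"ty":0,"tz":0,"rx":0,"ry":0,"rz":0.15,"gripper":1},
  {"tx":0,"ty":0,"tz":0,"rx":0,"ry":0,"rz":0.15,"gripper":1},
  {"tx":0,"ty":0,"tz":0,"rx":0,"ry":0,"rz":0.12,"gripper":1},
  {"tx":0,"ty":0,"tz":0,"rx":0,"ry":0,"rz":0,"gripper":1},
  {"tx":0,"ty":0,"tz":0,"rx":0,"ry":0,"rz":0,"gripper":1},
])

```text
time_s: 15.72
ee_pos: [641.1, 230.1, 127.4]
ee_rot: [179.8, -0.1, 126.3]
force: [0.5, 5.7, 5.4]
gripper_width: 7.6
gripper_force: 45.0
```

```bash
python3 - <<'E'
from h import *
from workcell import env
s=env.state();print(s['torque'])
f=env.grab_frame("side");d=pickle.load(open("f0.pkl","rb"))["side"]
a=np.hstack([x["frame"][230:360,270:400] for x in(d,f)])
cv2.imwrite("pics/s1.png",cv2.resize(a,None,fx=3,fy=3,interpolation=2)[:,:,::-1])
u=np.array([np.cos(np.radians(14.8)),np.sin(np.radians(14.8))])
for o in(0,35):
    for y in(-50,0,50): 
        p=np.array([641,229.4])-u*(87+o)+y*np.array([-u[1],u[0]]);print(o,y,p.round(1),((proj(f,np.array([*p,78.]))-[270,230])*3).round())
E
```

```text
[ 1.2414273  -0.13088712  0.09439187]
0 -50 [569.7 158.8] [238. 131.]
0 0 [556.9 207.2] [269. 193.]
0 50 [544.1 255.5] [304. 261.]
35 -50 [535.8 149.9] [290. 117.]
35 0 [523.  198.2] [324. 178.]
35 50 [510.3 246.6] [361. 244.]
```

View pics/s1.png

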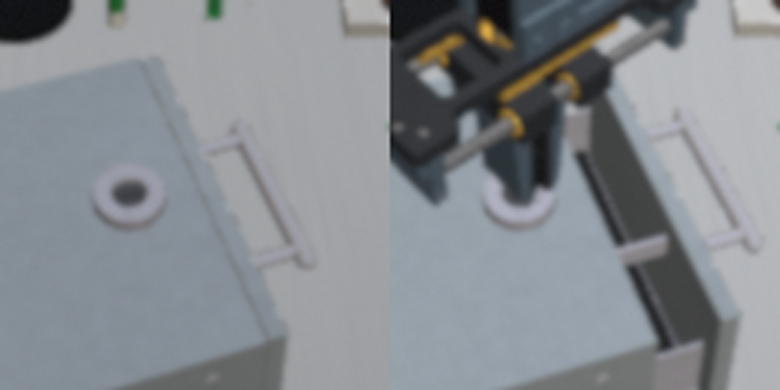

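The drawer has sprung out, with the handle ends at crop (683,117) and (757,240), about 36 mm out. The key is still in the ring. Now I'll release it and go to the handle.

send_rows([
  {"tx":0,"ty":0,"tz":0,"rx":0,"ry":0,"rz":0,"gripper":0.34},
  {"tx":0,"ty":0,"tz":0,"rx":0,"ry":0,"rz":0,"gripper":0.34},
  {"tx":0,"ty":0,"tz":0,"rx":0,"ry":0,"rz":0,"gripper":0.34},
  {"tx":0,"ty":0,"tz":0,"rx":0,"ry":0,"rz":0,"gripper":0.34},
  {"tx":0,"ty":0,"tz":0,"rx":0,"ry":0,"rz":0,"gripper":0.34},
])

```text
time_s: 16.4
ee_pos: [640.6, 227.7, 126.3]
ee_rot: [-180.0, -0.0, 126.3]
force: [-0.6, -0.1, 0.0]
gripper_width: 30.3
gripper_force: 0.0
```

```bash
python3 -c "
from h import *
plan([641,230,197],126.3,[522,198,197],104.8,4)"
```

```text
[np.float64(0.022), np.float64(-0.057), np.float64(-0.0), 0.179]
[np.float64(0.017), np.float64(-0.059), np.float64(-0.0), 0.179]
[np.float64(0.011), np.float64(-0.061), np.float64(-0.0), 0.179]
[np.float64(0.006), np.float64(-0.061), np.float64(-0.0), 0.179]
```

send_rows([
  {"tx":0,"ty":0,"tz":-0.03,"rx":0,"ry":0,"rz":0,"gripper":0.34},
  {"tx":0,"ty":0,"tz":-0.05,"rx":0,"ry":0,"rz":0,"gripper":0.34},
  {"tx":0,"ty":0,"tz":-0.05,"rx":0,"ry":0,"rz":0,"gripper":0.34},
  {"tx":0,"ty":0,"tz":0,"rx":0,"ry":0,"rz":0,"gripper":0.34},
  {"tx":0.022,"ty":-0.057,"tz":0,"rx":0,"ry":0,"rz":0.179,"gripper":0.34},
  {"tx":0.017,"ty":-0.059,"tz":0,"rx":0,"ry":0,"rz":0.179,"gripper":0.34},
  {"tx":0.011,"ty":-0.061,"tz":0,"rx":0,"ry":0,"rz":0.179,"gripper":0.34},
  {"tx":0.006,"ty":-0.061,"tz":0,"rx":0,"ry":0,"rz":0.179,"gripper":0.34},
  {"tx":0,"ty":0,"tz":0,"rx":0,"ry":0,"rz":0,"gripper":0.34},
  {"tx":0,"ty":0,"tz":0,"rx":0,"ry":0,"rz":0,"gripper":0.34},
])

```text
time_s: 17.65
ee_pos: [522.6, 196.3, 191.4]
ee_rot: [179.9, -0.0, 104.9]
force: [-0.4, 0.5, 1.2]
gripper_width: 30.1
gripper_force: 0.0
```

```bash
python3 - <<'E'
from h import *
from workcell import env
s=env.state();T=tool(s);f=env.grab_frame("wrist");pickle.dump((s,f),open("w4.pkl","wb"))
print(s["ee_pos"],s["ee_rot"])
c=f["frame"].mean(2).astype(int)
for o in(36,):
    p=np.array([641,229.4])-np.array([.967,.2554])*(87+o)
    for y in(20,50):
        P=p+y*np.array([-.2554,.967])
        for yy in(y,-y):
            P=p+yy*np.array([-.2554,.967]);q=proj(f,np.array([*P,83.5]),T);print(yy,P.round(1),q.round(1))
            v=int(round(q[1]));u=int(round(q[0]));print(c[min(v,399),u-22:u+23])
E
```

```text
[522.64902565 196.31647208 191.36600322] [ 1.79947961e+02 -5.22384982e-03  1.04867128e+02]
20 [517.  217.3] [318.2 180.6]
[147 145 144 146 146 146 145 146 147 147 147 146 145 145 145 146 149 125
 128 139 147 148 146 145 144 142 136 119 105 136 148 147 146 145 145 144
 145 144 144 144 146 146 146 145 145]
-20 [527.2 178.6] [318.1 221.9]
[148 146 145 144 143 145 146 147 146 146 146 145 145 145 145 146 148 118
 125 139 146 148 147 144 143 141 134 111 103 136 149 146 146 146 145 146
 145 145 145 146 146 147 146 145 145]
50 [509.3 246.3] [318.3 148. ]
[145 146 146 146 146 147 148 147 146 146 145 146 145 145 146 146 148 124
 128 139 146 148 147 144 143 142 138 124 108 138 147 145 144 147 146 146
 145 143 144 143 143 144 143 144 144]
-50 [534.8 149.6] [318.  250.7]
[147 144 145 145 146 144 145 146 146 147 147 146 146 145 145 145 146 128
 127 135 144 148 147 145 143 137 123 107 145 148 146 146 145 145 145 145
 146 146 146 146 146 146 145 146 148]
```

The bar shows 11 px wide, within 1 px of the tool's centre line. I'll descend and pinch it.

send_rows([
  {"tx":0,"ty":0.001,"tz":0.06,"rx":0,"ry":0,"rz":0,"gripper":0.34},
  {"tx":0,"ty":0,"tz":0.06,"rx":0,"ry":0,"rz":0,"gripper":0.34},
  {"tx":0,"ty":0,"tz":0.06,"rx":0,"ry":0,"rz":0,"gripper":0.34},
  {"tx":0,"ty":0,"tz":0.04,"rx":0,"ry":0,"rz":0,"gripper":0.34},
  {"tx":0,"ty":0,"tz":0.036,"rx":0,"ry":0,"rz":0,"gripper":0.34},
  {"tx":0,"ty":0,"tz":0,"rx":0,"ry":0,"rz":0,"gripper":0.34},
  {"tx":0,"ty":0,"tz":0,"rx":0,"ry":0,"rz":0,"gripper":1},
  {"tx":0,"ty":0,"tz":0,"rx":0,"ry":0,"rz":0,"gripper":1},
  {"tx":0,"ty":0,"tz":0,"rx":0,"ry":0,"rz":0,"gripper":1},
  {"tx":0,"ty":0,"tz":0,"rx":0,"ry":0,"rz":0,"gripper":1},
], grip_force=25)

```text
time_s: 18.95
ee_pos: [523.2, 196.5, 64.3]
ee_rot: [179.9, -0.0, 104.8]
force: [0.2, 0.8, 2.9]
gripper_width: 10.3
gripper_force: 25.0
```

send_rows([
  {"tx":0,"ty":-0.006,"tz":0,"rx":0,"ry":0,"rz":0,"gripper":1},
  {"tx":0,"ty":-0.012,"tz":0,"rx":0,"ry":0,"rz":0,"gripper":1},
  {"tx":0,"ty":-0.014,"tz":0,"rx":0,"ry":0,"rz":0,"gripper":1},
  {"tx":0,"ty":-0.014,"tz":0,"rx":0,"ry":0,"rz":0,"gripper":1},
  {"tx":0,"ty":-0.014,"tz":0,"rx":0,"ry":0,"rz":0,"gripper":1},
  {"tx":0,"ty":-0.014,"tz":0,"rx":0,"ry":0,"rz":0,"gripper":1},
  {"tx":0,"ty":-0.014,"tz":0,"rx":0,"ry":0,"rz":0,"gripper":1},
  {"tx":0,"ty":-0.014,"tz":0,"rx":0,"ry":0,"rz":0,"gripper":1},
  {"tx":0,"ty":-0.01,"tz":0,"rx":0,"ry":0,"rz":0,"gripper":1},
  {"tx":0,"ty":-0.006,"tz":0,"rx":0,"ry":0,"rz":0,"gripper":1},
  {"tx":0,"ty":0,"tz":0,"rx":0,"ry":0,"rz":0,"gripper":1},
])

```text
time_s: 20.32
ee_pos: [464.9, 181.1, 64.2]
ee_rot: [180.0, -0.0, 104.8]
force: [-0.2, -0.1, 7.0]
gripper_width: 10.3
gripper_force: 25.0
```

send_rows([
  {"tx":0,"ty":-0.004,"tz":0,"rx":0,"ry":0,"rz":0,"gripper":1},
  {"tx":0,"ty":-0.004,"tz":0,"rx":0,"ry":0,"rz":0,"gripper":1},
  {"tx":0,"ty":-0.003,"tz":0,"rx":0,"ry":0,"rz":0,"gripper":1},
  {"tx":0,"ty":0,"tz":0,"rx":0,"ry":0,"rz":0,"gripper":1},
])

```text
time_s: 20.82
ee_pos: [461.6, 180.3, 64.2]
ee_rot: [179.8, -0.0, 104.8]
force: [5.1, 1.4, 5.1]
gripper_width: 10.0
gripper_force: 25.0
```

send_rows([
  {"tx":0,"ty":0.002,"tz":0,"rx":0,"ry":0,"rz":0,"gripper":1},
  {"tx":0,"ty":0,"tz":0,"rx":0,"ry":0,"rz":0,"gripper":0.34},
  {"tx":0,"ty":0,"tz":0,"rx":0,"ry":0,"rz":0,"gripper":0.34},
  {"tx":0,"ty":0,"tz":0,"rx":0,"ry":0,"rz":0,"gripper":0.34},
  {"tx":0,"ty":0,"tz":0,"rx":0,"ry":0,"rz":0,"gripper":0.34},
  {"tx":0,"ty":0,"tz":-0.03,"rx":0,"ry":0,"rz":0,"gripper":0.34},
  {"tx":0,"ty":0,"tz":-0.08,"rx":0,"ry":0,"rz":0,"gripper":0.34},
  {"tx":0,"ty":0,"tz":-0.08,"rx":0,"ry":0,"rz":0,"gripper":0.34},
  {"tx":0,"ty":0,"tz":-0.08,"rx":0,"ry":0,"rz":0,"gripper":0.34},
  {"tx":0,"ty":-0.08,"tz":0,"rx":0,"ry":0,"rz":0,"gripper":0.34},
  {"tx":0,"ty":0,"tz":0,"rx":0,"ry":0,"rz":0,"gripper":0.34},
])

```text
time_s: 22.2
ee_pos: [420.3, 169.2, 199.8]
ee_rot: [180.0, -0.0, 104.8]
force: [0.3, 0.3, -0.7]
gripper_width: 29.6
gripper_force: 0.0
```

```bash
python3 - <<'E'
from h import *
from workcell import env
s=env.state();print(s["ee_pos"],s["force"])
f=env.grab_frame("side");g=env.grab_frame("scene")
a=cv2.resize(f["frame"][160:370,220:420],(400,420),interpolation=2);b=cv2.resize(g["frame"][100:310,190:390],(400,420),interpolation=2)
cv2.imwrite("pics/end.png",np.hstack([a,b])[:,:,::-1])
for o in(97,100):
    p=np.array([641,229.4])-np.array([.967,.2554])*(87+o)
    for y in(-50,50):P=p+y*np.array([-.2554,.967]);print(o,((proj(f,np.array([*P,78.]))-[220,160])*2).round())
for z in(114,160): print(((proj(f,np.array([641,229.4,z]))-[220,160])*2).round(),((proj(g,np.array([641,229.4,z]))-[190,100])*2+[400,0]).round())
E
```

```text
[420.34526498 169.18859509 199.84404354] [ 0.2915375   0.26593497 -0.74215574]
97 [353. 202.]
97 [405. 284.]
100 [356. 201.]
100 [409. 283.]
[185. 268.] [532.  72.]
[185. 232.] [529.  36.]
```

View pics/end.png

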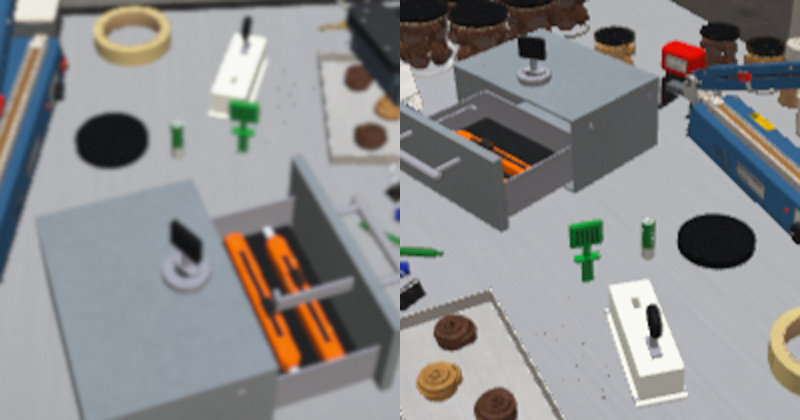

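The drawer is fully open, and the rectangular key is seated in the lock (crop (187,245)). The round key is still in the block at (655,320), and the bystanders haven't moved. Handing in.

```bash
python3 -c "
from workcell import env
print(env.job_done())"
```

```text
the job is handed in; nothing more can be done
None
```

The job is handed in: the rectangular-headed key is fully home in the lock and turned clockwise, the drawer is pulled out to its stop, and the round key and the other things on the table were left where they were; it took about 22 s of robot time.

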